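# Show the shanked footbed to the inspection camera

## Task

We are checking how the shank sits: the inspection camera has been left swung away, so turn it back (the wing knob on top is its handle) until its pointer stands at the zero mark of the dial, and let go of it. Then draw the footbed with the steel shank out of the drying rack, leaving the other two standing in it, and hold it up to the camera without knocking it: shank side to the lens, its middle on the lens axis 150 mm in front of the glass, square to the lens (which looks a little downwards), long side level. Finish while holding it still in the air there; do not put it down.

Things in the scene. Friction and masses are not known exactly. Their poses are not given: they have to be found in the camera images.
- cam_stand: fixed camera stand: square steel foot 130 x 130 x 12 mm, post, and a graduated metal dial (diameter 114 mm, face 183 mm above the bench). Origin on the bench at the post's axis, z up. Marks every 10 degrees; the zero mark is the longest and widest, with a raised dark lug on the rim, on the dial's -x side. +y: the direction, seen from above, in which the camera looks at zero
- pan_head (a joint): pan angle of the camera head about the upright post, rad: 0 when the black pointer stands at the zero mark, growing clockwise seen from above, free from -0.7 to 1.5; found between 0.45 and 1.15. Stiff (0.12 N m), stays where it is left. Camera, pointer and wing knob turn with it as one piece
- wing_knob (a point): middle of the black wing knob, on the head's turning axis, 267 mm above the bench; its axes turn with the head. The wing is an upright flat bar 14 mm thick (x), 48 mm long (y, the way the camera points), from 15 mm below to 15 mm above this point, on a disc of 34 mm diameter; pinch it across x from above
- lens (a point): grey inspection camera on the head, black lens with ring light (diameter 56 mm). Origin at the centre of the lens glass, 120 mm in front of the post's axis, 205 mm above the bench; +y is the optical axis, out of the lens, 20 degrees below the horizontal; x is level. The housing reaches 86 mm behind the origin and 22 mm to each side
- focus (a point): the point on the optical axis 150 mm in front of the lens glass, where the middle of the footbed belongs; its axes are those of lens, and it turns with the camera
- rack: fixed drying rack: wooden board 172 x 190 mm, top 14 mm above the bench, with three places 52 mm apart along its x (-52, 0, 52 mm). A place is two gates of upright steel pins (diameter 5 mm, to 62 mm above the bench) at y = -62 and 62 mm, 10.6 mm between the pins of a gate. Origin on the bench at its centre, z up
- shank_footbed: stiff footbed of fibreboard and cork, 225 x 62 x 8 mm, about 70 g, with a flush steel shank (108 x 13 mm, two brass rivets) in its fibreboard face, standing on its long edge in the rack. Origin at the middle (balance point within 3 mm); x thickness, shank on the -x face; y to the toe; z up in the rack. At the waist (y = 0) the upper edge is 20 mm above the origin, the lower 26 mm below
- plain_footbed_a: footbed of the same shape and size without a shank, standing in another place of the rack; same axes
- plain_footbed_b: another footbed like it without a shank, in the remaining place; same axes

How it is judged:
On the way, in this order (a step that is already met when the one before it is completed fails the run):
1. the camera's pointer is brought to zero (within 0.06 rad) and the knob let go, with the shanked footbed still in the rack (value of joint pan_head between -0.06 and 0.06 rad and contact force between the fingers and pan_head below 0.1 N and z of shank_footbed in the frame of rack below 0.06 m), for 0.2 s.
2. the shanked footbed is lifted clear of the rack in the gripper (height (world z) of shank_footbed above 0.11 m and contact force between the fingers and shank_footbed above 1 N and contact force between shank_footbed and rack below 0.1 N), for 0.1 s.
At the end, for the whole second after the job is handed in: camera at zero within 0.07 rad; shanked footbed held still by the fingers alone, its middle within 15 mm of the focus point, shank face to the lens and square to the lens axis within 0.12 rad, long side level within 0.12 rad; plain footbeds still in the rack within 25 mm of their start (value of joint pan_head between -0.07 and 0.07 rad and distance between shank_footbed and focus below 0.015 m and angle between the x axis of shank_footbed and the y axis of lens, either way round below 0.12 rad and x of lens in the frame of shank_footbed below -0.1 m and angle between shank_footbed's own y axis and vertical between 1.45 and 1.69 rad and contact force between the fingers and shank_footbed above 1 N and contact force between shank_footbed and rack below 0.1 N and contact force between shank_footbed and cam_stand below 0.1 N and linear speed of shank_footbed below 0.02 m/s and angular speed of shank_footbed below 0.1 rad/s and z of each of plain_footbed_a, plain_footbed_b in the frame of rack below 0.06 m and distance of each of plain_footbed_a, plain_footbed_b from where it was at the start of the episode below 0.025 m); the arm keeps its last pose, push and grip.
It fails at once if a plain footbed is pulled out of the rack or knocked from its place (more than 40 mm) (distance of any of plain_footbed_a, plain_footbed_b from where it was at the start of the episode above 0.04 m).
It fails at once if the footbed is knocked against the camera (contact force between shank_footbed and cam_stand above 3 N).
It also fails if it takes over 48 s, if anything falls off the work surface, if the arm or the gripper's body presses on something with over 40 N, if the wrist force passes 120 N, or if a joint passes its speed limit or range.

## Robot

A 6-joint arm with a two-finger parallel gripper is mounted at the origin on a cart in front of the work surface, level with it; the furniture and walls round the work are solid. World frame = base frame: x ahead of the robot, y to its left, z up, the work surface at z = 0. Lengths are in m, angles in rad, forces in N, time in s.
With the tool pointing down it reaches from about 0.35 to 0.775 m from the base axis. Payload 5.5 kg.
Tool frame: the origin (TCP) lies between the finger pads; the fingertips stand 19 mm ahead of it and the grasp point (between the pads) is the TCP; z points along the fingers, x is the direction in which the jaws open and shut, and the axes are right-handed (so a half turn about z gives the same grasp; the last joint's range is limited). The gripper opens to 85 mm and grips with 20 to 120 N. Pads are 22 mm wide; open, the fingers measure 114 mm over their backs; the gripper's body (76 mm by 85 mm) begins 54 mm behind the grasp point. The pads swing forward as they close: fully open they stand 13 mm farther back than shut.
Start: joints at [1.056, 0.313, 0.046, 1.304, 0, 1.431], TCP at [0.211, 0.535, 0.25] pointing down, gripper open.
Joint ranges: [-2.76, 2.76], [-0.86, 1.69], [-1.03, 1.26], [-2.2, 2.34], [-1.47, 1.5], [-3.14, 3.14]. Speed limits (rad/s): [2.57, 2.57, 3.14, 3.14, 3.14, 3.14].

## Interface

Orientations are given as a unit quaternion [w, x, y, z].
In Python, from workcell import env gives the robot as it stands. The module is installed in compiled form; this text tells all that it offers.
- The arm moves only by the tool carry_out, never from a script. Its argument "steps" is a list of rows, each a list of 7 numbers: the gripper command: -1 is shut, 1 is fully open, values between are in proportion, then the shift along the tool's x, y, z in m, then the turn, a rotation vector about the tool's x, y, z in rad. A call has 1 to 20 rows; each row shifts and turns the commanded pose from where the row before left it, along the tool's axes as they then stand; what a row does not reach is not made up. A row lasts 1/8 s, in which the tool goes at most 62.5 mm and 10.7 degrees, less where a joint would pass 70% of its speed; a pose out of reach is approached as far as the arm can. A call with a gripper value outside its range is refused whole. The fingers move at their own pace and stop on an object; "grip_force" is the grip in N (left out, the last holds). Time passes only in rows, so rows that do not move let the fingers close. It gives the time, the measured TCP pose, the force and the opening at its end, in the units of the state.
- env.get_state(): the state, without advancing time (a new reading comes with each control period).
- env.read_camera(name): name is "side" or "top"; returns a dict with "color" (400x640x3 uint8, red, green, blue), "K" (3x3 intrinsics, pixels), "dist" ([k1, k2, p1, p2, k3] as OpenCV has them; the pictures are not rectified), "R" (3x3) and "t" (3): a world point X has camera coordinates R X + t. Camera axes: x right, y down, z forward; pixel columns grow to the right and rows downward; lengths in m; the calibration is good to about 2 mm. A picture is of the moment at which its call begins. There is no depth.
- env.hand_in(): hands the job in, once; it reports no verdict.
The state is a dict: "clock": time; "joint_pos": joint angles; "qvel": joint speeds; "tau": joint torques, N m; "tcp_pos": TCP position; "orientation": TCP orientation; "wrist_force": force on the tool from outside, world axes, zero at the start; "ft_torque": the same for the moment, N m; "finger_gap": finger opening in m.
Only numpy, scipy, OpenCV 4.12 (cv2) and the standard library are available. Lean on these libraries where they do the work, as an engineer would, in place of code of your own. Each camera call takes 0.05 s, during which the arm holds its last target. There are 200 camera calls.

## Working session

There is one attempt and no reset: what is moved stays moved. The work goes in short steps, Python scripts to look and compute and a tool call to move; the robot and the scene stay as the last step left them, time stands still between calls to the robot, and variables do not carry over. Pictures are saved under pics/ and viewed, about 8 in all and at most 12, crops included, and the job is handed in when it is done.

Besides the shell and the picture viewer there is one more tool, called by a JSON object that holds its "fn" and its "kwargs". carry_out: Moves the arm, as the interface text tells. Its arguments: {"type":"object","properties":{"steps":{"type":"array","items":{"type":"array","items":{"type":"number"}}},"grip_force":{"type":"number"}},"required":["steps"]}

```bash
mkdir -p pics; python3 - <<'E'
from workcell import env
import cv2,pickle
s=env.get_state();print(s)
for n in("side","top"):
    c=env.read_camera(n);pickle.dump(c,open(f"pics/{n}0.pkl","wb"))
    cv2.imwrite(f"pics/{n}0.png",c["color"][:,:,::-1]);print(n,c["K"],c["dist"],c["R"],c["t"])
E
```

```text
{'clock': 0.0, 'joint_pos': array([1.05640432e+00, 3.14012723e-01, 4.49627264e-02, 1.30359419e+00,
       2.12026064e-05, 1.43119691e+00]), 'qvel': array([ 0.00143308,  0.00110956,  0.00018217,  0.00203249,  0.00137753,
       -0.00149019]), 'tau': array([ 1.65658636e-03, -4.80622101e+01,  2.98537213e+01,  1.91417034e-02,
        1.56783717e-04,  6.33234137e-06]), 'tcp_pos': array([0.21025984, 0.53466156, 0.24939518]), 'orientation': array([ 3.99346632e-04,  8.26461850e-01,  5.62991968e-01, -8.33234437e-04]), 'wrist_force': array([-0.72378135, -0.94514824, -0.32611563]), 'ft_torque': array([0.03549789, 0.01052983, 0.00311732]), 'finger_gap': 0.08529436891437644}
side [[498.72877513   0.         323.20669909]
 [  0.         498.72877513 190.6469152 ]
 [  0.           0.           1.        ]] [-0.09695376  0.          0.          0.          0.        ] [[ 0.8446527  -0.535262   -0.00751   ]
 [-0.32942043 -0.5086706  -0.7954473 ]
 [ 0.42195259  0.67435066 -0.60597623]] [-0.45390712  0.26002097  1.21407312]
top [[413.02785298   0.         323.65752071]
 [  0.         413.02785298 197.9450279 ]
 [  0.           0.           1.        ]] [0.01839406 0.         0.         0.         0.        ] [[-0.08475018 -0.99639645 -0.00339391]
 [-0.96864906  0.08318744 -0.23409153]
 [ 0.2335303  -0.01655179 -0.97220864]] [-0.03171321  0.52916349  0.95858552]
```

View pics/side0.png

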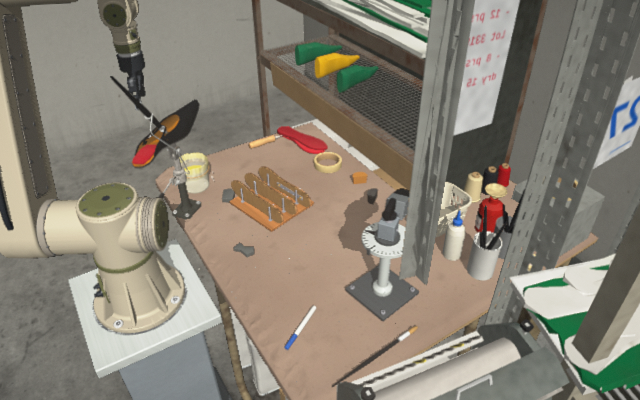

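View pics/top0.png

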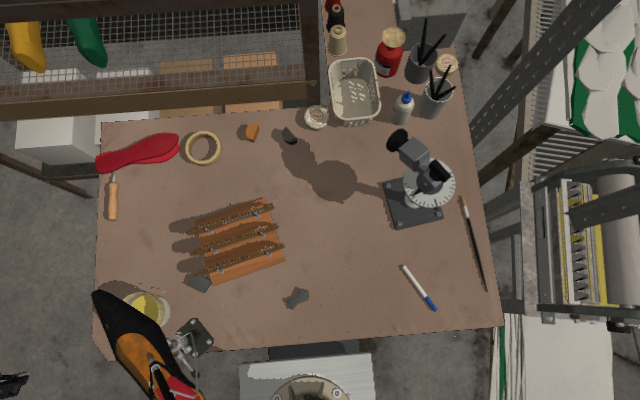

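The side view shows the rack with three footbeds at about (270,195) and the stand at (383,240). The top view shows the rack at (235,240), the stand dial at (430,183), the lens at (397,138) and the knob at about (438,172). I'll enlarge these areas.

```bash
cat > h.py <<'E'
import numpy as np,cv2,pickle
def load(n): return pickle.load(open(f"pics/{n}.pkl","rb"))
def ray(c,uv):
    p=cv2.undistortPoints(np.array([[uv]],float),c["K"],c["dist"])[0,0]
    R=np.array(c["R"]);t=np.array(c["t"]);d=R.T@np.array([p[0],p[1],1]);return -R.T@t,d/np.linalg.norm(d)
def onz(c,uv,z):
    o,d=ray(c,uv);return o+d*(z-o[2])/d[2]
def tri(c1,u1,c2,u2):
    o1,d1=ray(c1,u1);o2,d2=ray(c2,u2)
    s=np.linalg.lstsq(np.c_[d1,-d2],o2-o1,rcond=None)[0]
    a=o1+s[0]*d1;b=o2+s[1]*d2;return (a+b)/2,np.linalg.norm(a-b)
def proj(c,X):
    return cv2.projectPoints(np.array(X,float).reshape(-1,1,3),cv2.Rodrigues(np.array(c["R"]))[0],np.array(c["t"]),c["K"],c["dist"])[0][:,0]
def crop(c,x,y,w,h,W,H):
    im=cv2.resize(c["color"][y:y+h,x:x+w,::-1],(W,H),interpolation=cv2.INTER_CUBIC)
    f=W/w
    for k in range(-(-x//10)*10,x+w,10):
        cv2.line(im,(int((k-x+.5)*f),0),(int((k-x+.5)*f),6),(0,255,255),1)
        if k%20==0: cv2.putText(im,str(k),(int((k-x+.5)*f)-8,16),0,.35,(0,255,255),1)
    for k in range(-(-y//10)*10,y+h,10):
        cv2.line(im,(0,int((k-y+.5)*f)),(6,int((k-y+.5)*f)),(0,255,255),1)
        if k%20==0: cv2.putText(im,str(k),(8,int((k-y+.5)*f)+4),0,.35,(0,255,255),1)
    return im
E
python3 - <<'E'
from h import *
t=load("top0");s=load("side0")
cv2.imwrite("pics/rack.png",np.vstack([crop(t,160,190,133,100,800,600)[:,:].copy()]))
a=crop(s,220,155,100,75,400,300)
b=crop(s,340,180,100,140,400,560)[:300]
cc=crop(t,375,120,100,115,400,460)
m=np.zeros((600,800,3),np.uint8);m[:300,:400]=a;m[300:,:400]=b
m[:460,400:]=cc
cv2.imwrite("pics/mont.png",m)
E
```

```text
(no output)
```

View pics/rack.png

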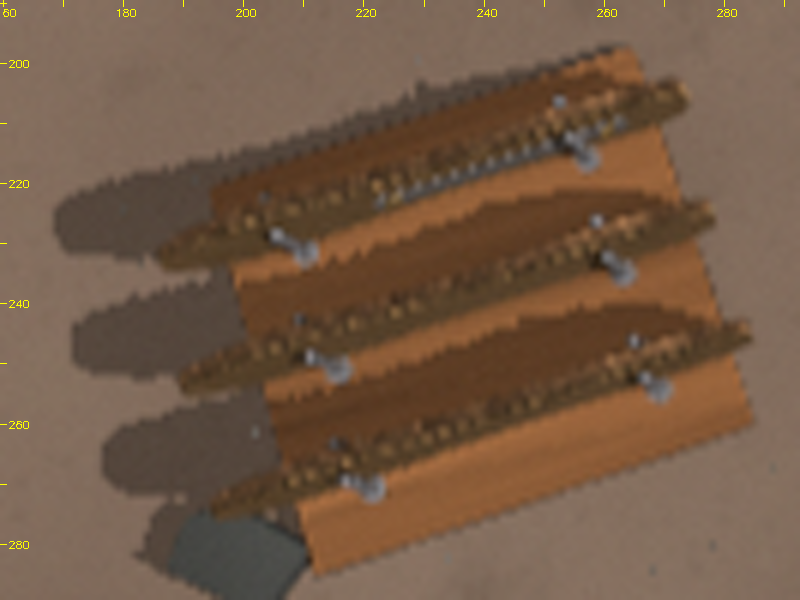

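View pics/mont.png

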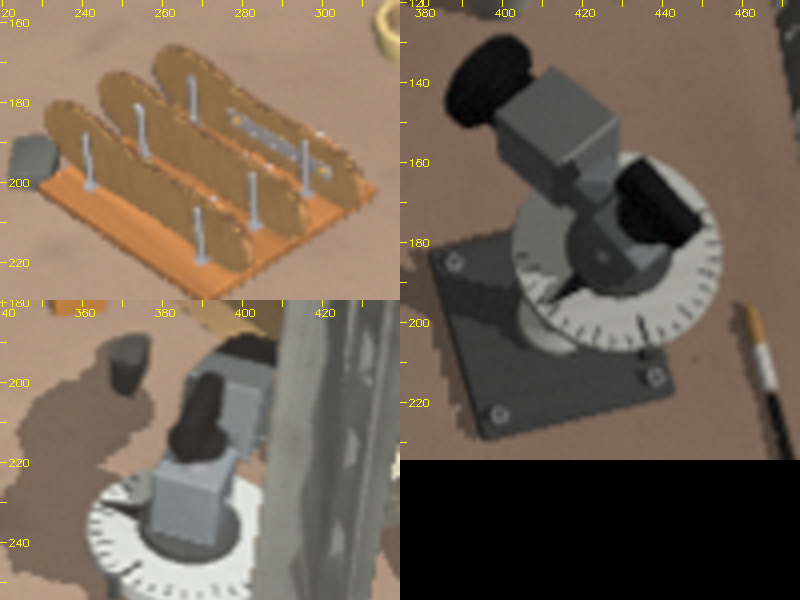

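Shanked footbed: the far one, at the top in the top view, from (186,232) to (274,205). Its steel faces the robot, and its wide toe is to the left. In the top view the pointer tip is at about (411,195) and the zero lug at about (436,207).

```bash
python3 - <<'E'
from h import *
np.set_printoptions(precision=4,suppress=True)
t=load("top0");s=load("side0")
def T(n,a,b): p,e=tri(t,a,s,b);print(n,p,"err",round(e,4));return p
# dial by mask (top)
hsv=cv2.cvtColor(t["color"],cv2.COLOR_RGB2HSV)
m=((hsv[...,1]<45)&(hsv[...,2]>150)).astype(np.uint8);r=np.zeros_like(m);r[148:212,398:460]=1;m*=r
n,l,st,ce=cv2.connectedComponentsWithStats(m);k=1+st[1:,4].argmax()
cn=max(cv2.findContours((l==k).astype(np.uint8),0,1)[0],key=cv2.contourArea)[:,0]
P=np.array([onz(t,p,.183)[:2] for p in cv2.convexHull(cn)[:,0]])
c,rad=cv2.minEnclosingCircle(P.astype(np.float32));print("dial centre",c,rad)
print("foot top", [onz(t,p,.012) for p in [(382.5,183.5),(396.2,230),(443.7,218.2)]])
T("foot front",(396.2,229.5),(346,290.5)); 
T("knob mid-top",((425.5+375*0)+14,165),(390,205))
for w in [(433,158),(451,172),(448,181),(430,171)]: print("wing",w,onz(t,w,.282))
print("lug",onz(t,(435.7,200),.183),onz(t,(436.5,209),.187));print("ptr",onz(t,(411,195),.187))
print("lug side",onz(s,(371,244),.183),onz(s,(363,229.5),.187))
T("toe",(186.5,232.5),(258.5,173)); T("heel",(274,205),(310.5,206))
for n,a in [("farL",(206,229.2)),("farR",(254,212)),("midL",(211.5,249)),("nearL",(217.5,269.5)),("midR",(260,232.5)),("nearR",(265.5,252.5)),("fL2",(203.5,222.5)),("fR2",(252.5,206.2)),("mL2",(209.5,242.5)),("nL2",(215,263)),("mR2",(259,226)),("nR2",(265.2,246))]: print(n,onz(t,a,.062))
T("pin farL",(206,229.2),(268,174)); T("pin farR",(254,212),(296,190)); T("pin nearL",(217.5,269.5),(241.5,188)); T("pin nearR",(265.5,252.5),(269,207))
T("shankL",(222.5,223),(277,183)); T("shankR",(263,210),(301.5,198.5))
E
```

```text
dial centre (0.4964972734451294, -0.3142284154891968) 0.05206100642681122
foot top [array([ 0.5623, -0.2344,  0.012 ]), array([ 0.4372, -0.2546,  0.012 ]), array([ 0.4572, -0.3795,  0.012 ])]
foot front [ 0.4407 -0.2573 -0.0013] err 0.0005
knob mid-top [ 0.5183 -0.3063  0.2714] err 0.0072
wing (433, 158) [ 0.534  -0.2942  0.282 ]
wing (451, 172) [ 0.5025 -0.3248  0.282 ]
wing (448, 181) [ 0.4849 -0.3162  0.282 ]
wing (430, 171) [ 0.508  -0.2845  0.282 ]
lug [ 0.4703 -0.316   0.183 ] [ 0.4497 -0.3136  0.187 ]
ptr [ 0.4851 -0.2634  0.187 ]
lug side [ 0.4679 -0.3083  0.183 ] [ 0.4784 -0.2636  0.187 ]
toe [0.4711 0.2738 0.0277] err 0.0054
heel [0.5268 0.0515 0.0194] err 0.001
farL [0.4714 0.2147 0.062 ]
farR [0.504  0.0967 0.062 ]
midL [0.4221 0.2024 0.062 ]
nearL [0.3722 0.1892 0.062 ]
midR [0.452  0.0845 0.062 ]
nearR [0.4026 0.0737 0.062 ]
fL2 [0.4884 0.2205 0.062 ]
fR2 [0.5189 0.0997 0.062 ]
mL2 [0.4382 0.2069 0.062 ]
nL2 [0.388  0.1948 0.062 ]
mR2 [0.4682 0.0861 0.062 ]
nR2 [0.4182 0.0736 0.062 ]
pin farL [0.4733 0.2158 0.0567] err 0.0021
pin farR [0.5051 0.0973 0.0578] err 0.0004
pin nearL [0.3728 0.1892 0.0612] err 0.0012
pin nearR [0.404  0.0746 0.0539] err 0.0009
shankL [0.4866 0.18   0.0398] err 0.0022
shankR [0.5125 0.0781 0.0359] err 0.001
```

```bash
python3 - <<'E'
from h import *
np.set_printoptions(precision=4,suppress=True)
t=load("top0");s=load("side0");A=np.array([.509,-.306])
for z in(.2,.21): 
    p=onz(t,(398,139),z);d=p[:2]-A;print("lens",p,np.linalg.norm(d),np.degrees(np.arctan2(d[1],d[0])))
# housing back-top edges, z~.23
def blob(c,box,thr):
    x,y,w,h=box;g=c["color"][y:y+h,x:x+w].max(2);m=(g<thr).astype(np.uint8)
    n,l,st,ce=cv2.connectedComponentsWithStats(m);k=1+st[1:,4].argmax()
    q=np.argwhere(l==k)[:,::-1]+[x,y];return q
q=blob(t,(424,153,32,34),45);r=cv2.minAreaRect(q.astype(np.float32));print("wing top blob",r,len(q))
c0=np.array(r[0]);print(onz(t,c0,.267),onz(t,c0,.275))
for b in cv2.boxPoints(r): print(b,onz(t,b,.275))
q2=blob(s,(375,196,25,28),60);r2=cv2.minAreaRect(q2.astype(np.float32));print("side",r2,len(q2))
print(tri(t,c0,s,r2[0]))
for a in range(0,1): pass
for yaw in(35,42,49,55):
    u=np.array([np.cos(np.radians(yaw)),np.sin(np.radians(yaw))]);v=np.array([-u[1],u[0]])
    X=[[*(A+sx*.024*u+sy*.007*v),z] for z in(.282,.252) for sx,sy in((1,1),(1,-1),(-1,-1),(-1,1))]
    print(yaw,proj(t,X).round(0).tolist())
E
```

```text
lens [ 0.6107 -0.2488  0.2   ] 0.11662909245238115 29.3503675308675
lens [ 0.6069 -0.2466  0.21  ] 0.11446802088035696 31.24550415507281
wing top blob ((436.75006103515625, 172.75001525878906), (23.33452033996582, 15.55634880065918), 45.0) 299
[ 0.5076 -0.3016  0.267 ] [ 0.5053 -0.2992  0.275 ]
[423.0001 170.    ] [ 0.5133 -0.2731  0.275 ]
[434.0001 159.    ] [ 0.534 -0.298  0.275]
[450.5001 175.5   ] [ 0.4974 -0.3251  0.275 ]
[439.5001 186.5   ] [ 0.4771 -0.3003  0.275 ]
side ((389.0, 209.0), (20.0, 12.0), 90.0) 195
(array([ 0.5114, -0.3048,  0.2597]), np.float64(0.0037445622095026343))
35 [[430.0, 163.0], [435.0, 158.0], [452.0, 176.0], [447.0, 181.0], [426.0, 168.0], [431.0, 163.0], [448.0, 181.0], [443.0, 185.0]]
42 [[429.0, 164.0], [434.0, 159.0], [453.0, 175.0], [448.0, 180.0], [425.0, 169.0], [430.0, 164.0], [448.0, 179.0], [444.0, 184.0]]
49 [[429.0, 165.0], [432.0, 160.0], [453.0, 174.0], [449.0, 179.0], [425.0, 170.0], [429.0, 165.0], [449.0, 178.0], [445.0, 183.0]]
55 [[428.0, 167.0], [431.0, 161.0], [454.0, 173.0], [450.0, 179.0], [425.0, 171.0], [428.0, 166.0], [449.0, 177.0], [446.0, 183.0]]
```

```bash
cat >> h.py <<'E'
from scipy.spatial.transform import Rotation as Ro
def toolR(yaw,tilt=0.,tiltaxis=None):
    "tool down, tool x at yaw (deg, world); optional tilt (rad) about a world axis"
    c,s=np.cos(np.radians(yaw)),np.sin(np.radians(yaw))
    R=np.array([[c,s,0],[s,-c,0],[0,0,-1.]])
    return (Ro.from_rotvec(tilt*np.array(tiltaxis)).as_matrix() if tilt else np.eye(3))@R
def go(st,p,R):
    "shift (tool axes) then turn (tool rotvec) from state to target"
    q=st["orientation"];R0=Ro.from_quat([q[1],q[2],q[3],q[0]]).as_matrix()
    print("shift",(R0.T@(np.array(p)-st["tcp_pos"])).round(4),"turn",Ro.from_matrix(R0.T@R).as_rotvec().round(4))
E
python3 - <<'E'
from h import *
from workcell import env
np.set_printoptions(precision=4,suppress=True)
t=load("top0");s=load("side0");st=env.get_state()
print(tri(t,(95,293),s,(198,101)),tri(t,(185,390),s,(135,160)))
print("tcp px",proj(t,st["tcp_pos"]),proj(s,st["tcp_pos"]))
print("lampbase",onz(t,(190,338),.0),onz(s,(185,210),0))
go(st,[.509,-.306,.36],toolR(-54))
E
```

```text
(array([0.3333, 0.3519, 0.2873]), np.float64(0.006974069444921238)) (array([0.1255, 0.2169, 0.2346]), np.float64(0.03928858382299484))
tcp px [[  0.677  370.4879]] [[140.2005  99.9469]]
lampbase [0.2194 0.2747 0.    ] [0.2129 0.2596 0.    ]
shift [-0.6732  0.5857 -0.1096] turn [0.0016 0.0012 2.1385]
```

```bash
python3 - <<'E'
from h import *
t=load("top0");s=load("side0")
cv2.imwrite("pics/lamp.png",np.hstack([crop(s,90,20,130,200,390,600),crop(t,80,270,130,130,390,390+0) if 0 else np.vstack([crop(t,80,270,130,130,390,390),np.zeros((210,390,3),np.uint8)])]))
E
```

```text
(no output)
```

View pics/lamp.png

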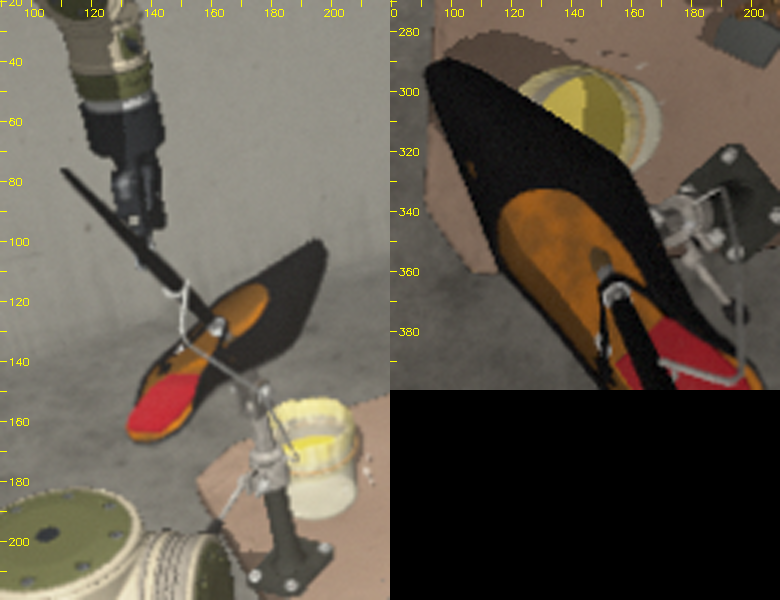

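```bash
python3 - <<'E'
from h import *
np.set_printoptions(precision=3,suppress=True)
t=load("top0");s=load("side0")
p,e=tri(t,(157,367),s,(162,128));print("joint",p,e)
print("tip of sole",tri(t,(95,291),s,(197,102)))
print("orange top",tri(t,(125,338),s,(180,116)))
o,d=ray(s,(112,77))
o2,d2=ray(t,(165,398))
for k in np.arange(.7,1.5,.1): print(round(k,1),o+k*d, proj(t,o+k*d).round(0))
E
```

```text
joint [0.196 0.236 0.298] 0.00017817378528807077
tip of sole (array([0.334, 0.356, 0.282]), np.float64(0.0008239675162759197))
orange top (array([0.255, 0.293, 0.29 ]), np.float64(0.015047502013928696))
0.7 [ 0.04  -0.286  0.677] [[658. 615.]]
0.8 [ 0.052 -0.194  0.64 ] [[508. 572.]]
0.9 [ 0.064 -0.102  0.602] [[390. 539.]]
1.0 [ 0.076 -0.01   0.565] [[294. 513.]]
1.1 [0.088 0.082 0.528] [[213. 492.]]
1.2 [0.099 0.174 0.49 ] [[145. 475.]]
1.3 [0.111 0.266 0.453] [[ 85. 459.]]
1.4 [0.123 0.358 0.415] [[ 33. 447.]]
```

```bash
python3 - <<'E'
from h import *
np.set_printoptions(precision=3,suppress=True)
t=load("top0");s=load("side0")
J,_=tri(t,(157,367),s,(162,128))
best=min(((tri(t,(171,398),s,(162-50*f,128-51*f)),f) for f in np.linspace(0,1,101)),key=lambda q:q[0][1])
print(best)
(Q,_),f=best
print("dir",(Q-J)/np.linalg.norm(Q-J))
for L in(.1,.2,.3,.35): X=J+L*(Q-J)/np.linalg.norm(Q-J);print(L,X,proj(s,X))
for z in(.2,.3,.4,.5,.6): print(z,proj(s,[0,0,z]))
for lat in(.1,.15):
  for z in(.3,.5,.7): print(lat,z,proj(s,[-.87*lat,.5*lat,z]))
E
```

```text
((array([0.16 , 0.185, 0.375]), np.float64(0.0006028761144908184)), np.float64(0.28))
dir [-0.366 -0.522  0.77 ]
0.1 [0.159 0.184 0.375] [[147.728 113.561]]
0.2 [0.123 0.132 0.452] [[131.039  96.668]]
0.3 [0.086 0.08  0.529] [[111.361  76.679]]
0.35 [0.068 0.054 0.568] [[100.157  65.263]]
0.2 [[119.054 235.893]]
0.3 [[107.002 200.784]]
0.4 [[ 93.8   161.447]]
0.5 [[ 79.366 117.279]]
0.6 [[63.664 67.647]]
0.1 0.3 [[ 61.259 202.234]]
0.1 0.5 [[ 28.665 119.652]]
0.1 0.7 [[-9.187 16.215]]
0.15 0.3 [[ 38.847 202.942]]
0.15 0.5 [[  4.004 120.897]]
0.15 0.7 [[-36.06   18.567]]
```

{"fn": "carry_out", "kwargs": {"steps": [[1,0,0,-0.05,0,0,0],[1,0,0,-0.05,0,0,0],[1,0,0,-0.05,0,0,0],[1,0,0,-0.05,0,0,0]]}}

```text
clock: 0.6
tcp_pos: [0.2103, 0.5348, 0.4516]
orientation: [0.0, 0.826, 0.563, -0.0]
wrist_force: [0.6, 0.7, 0.4]
finger_gap: 0.0853
```

```bash
python3 - <<'E'
from h import *
from workcell import env
st=env.get_state();print(st["tau"].round(2),st["joint_pos"].round(3))
go(st,[.5,.2,.45],toolR(-54)); go(st,[.509,-.306,.36],toolR(-54))
E
```

```text
[  0.42 -51.87  23.22  -1.3    0.    -0.  ] [ 1.056  0.368  0.621  1.824 -0.     1.431]
shift [-0.2055  0.3921  0.0017] turn [2.0000e-04 1.0000e-04 2.1385e+00]
shift [-0.6731  0.5857  0.0918] turn [2.0000e-04 1.0000e-04 2.1385e+00]
```

Sweep clear of the shoe holder, in moderate steps.

{"fn": "carry_out", "kwargs": {"steps": [[1,-0.0206,0.0392,0,0,0,0],[1,-0.0206,0.0392,0,0,0,0],[1,-0.0206,0.0392,0,0,0,0],[1,-0.0206,0.0392,0,0,0,0],[1,-0.0206,0.0392,0,0,0,0],[1,-0.0206,0.0392,0,0,0,0],[1,-0.0206,0.0392,0,0,0,0],[1,-0.0206,0.0392,0,0,0,0],[1,-0.0206,0.0392,0,0,0,0],[1,-0.0206,0.0392,0,0,0,0]]}}

```text
clock: 1.85
tcp_pos: [0.5006, 0.1987, 0.4499]
orientation: [-0.0, 0.826, 0.563, -0.0]
wrist_force: [0.5, -0.0, -0.0]
finger_gap: 0.0854
```

{"fn": "carry_out", "kwargs": {"steps": [[1,-0.0234,0.0097,0,0,0,0],[1,-0.0234,0.0097,0,0,0,0],[1,-0.0234,0.0097,0,0,0,0],[1,-0.0234,0.0097,0,0,0,0],[1,-0.0234,0.0097,0,0,0,0]]}}

```text
clock: 2.48
tcp_pos: [0.5021, 0.0724, 0.4499]
orientation: [-0.0, 0.826, 0.563, -0.0]
wrist_force: [-0.4, 0.9, 0.3]
finger_gap: 0.0852
```

```bash
python3 - <<'E'
from h import *
from workcell import env
st=env.get_state();print(st["tau"].round(2),st["joint_pos"].round(3))
c=env.read_camera("side");pickle.dump(c,open("pics/side1.pkl","wb"))
cv2.imwrite("pics/side1.png",c["color"][:,:,::-1])
E
```

```text
[ 2.190e+00 -4.110e+01  2.875e+01  1.400e-01  1.000e-02  4.200e-01] [-0.015  0.213  0.402  1.761  0.     0.36 ]
```

View pics/side1.png

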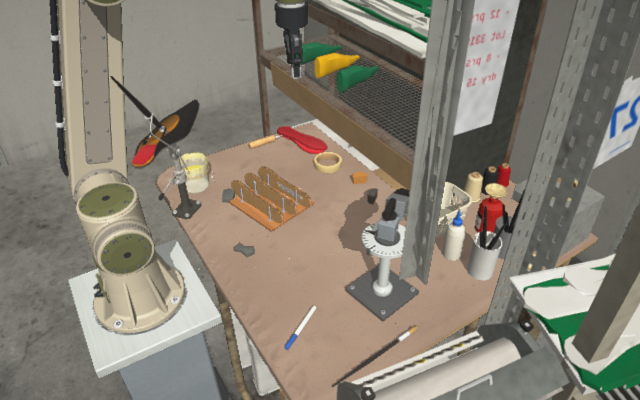

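The arm's edge, at about x 120, is now beside the black rod's tip at (112,77). No load shows, so I'll continue gently and watch the torque of joint 1.

{"fn": "carry_out", "kwargs": {"steps": [[1,-0.0186,0.0073,0,0,0,0],[1,-0.0186,0.0073,0,0,0,0],[1,-0.0186,0.0073,0,0,0,0],[1,0,0,0,0,0,0]]}}

```text
clock: 3.02
tcp_pos: [0.5021, 0.0126, 0.4499]
orientation: [-0.0, 0.827, 0.562, -0.0]
wrist_force: [-0.5, -0.0, -0.7]
finger_gap: 0.0854
```

```bash
python3 - <<'E'
from h import *
from workcell import env
st=env.get_state();print(st["tau"].round(2),st["joint_pos"].round(3))
E
```

```text
[-6.900e-01 -4.045e+01  2.864e+01 -3.000e-02 -1.200e-01 -1.300e-01] [-0.135  0.202  0.388  1.758  0.     0.242]
```

{"fn": "carry_out", "kwargs": {"steps": [[1,-0.0186,0.0073,0,0,0,0],[1,-0.0186,0.0073,0,0,0,0],[1,-0.0186,0.0073,0,0,0,0],[1,0,0,0,0,0,0]]}}

```text
clock: 3.52
tcp_pos: [0.5022, -0.0468, 0.4499]
orientation: [-0.0, 0.827, 0.562, -0.0]
wrist_force: [-0.5, 0.4, -0.4]
finger_gap: 0.0853
```

```bash
python3 - <<'E'
from h import *
from workcell import env
st=env.get_state();print(st["tau"].round(2),st["joint_pos"].round(3))
c=env.read_camera("side");print(np.abs(c["color"][70:130,105:170].astype(int)-load("side1")["color"][70:130,105:170]).mean())
go(st,[.509,-.306,.36],toolR(-54))
E
```

```text
[ -0.73 -40.59  28.67  -0.07  -0.12  -0.12] [-0.252  0.206  0.394  1.759  0.     0.124]
16.29222222222222
shift [-0.2386  0.1016  0.0898] turn [-8.0000e-04  7.0000e-04  2.1372e+00]
```

{"fn": "carry_out", "kwargs": {"steps": [[1,-0.02,0.0085,0,0,0,0],[1,-0.02,0.0085,0,0,0,0],[1,-0.02,0.0085,0,0,0,0],[1,-0.02,0.0085,0,0,0,0],[1,0,0,0,0,0,0]]}}

```text
clock: 4.2
tcp_pos: [0.5047, -0.1335, 0.4499]
orientation: [-0.0, 0.827, 0.563, 0.0]
wrist_force: [0.3, -0.8, 0.9]
finger_gap: 0.0853
```

```bash
python3 - <<'E'
from workcell import env
st=env.get_state();print(st["tau"].round(2),st["joint_pos"].round(3))
E
```

```text
[ -0.84 -42.57  28.66  -0.11  -0.12  -0.12] [-0.413  0.245  0.444  1.77   0.    -0.037]
```

{"fn": "carry_out", "kwargs": {"steps": [[0,-0.0228,0.0097,0,0,0,0],[0,-0.0228,0.0097,0,0,0,0],[0,-0.0228,0.0097,0,0,0,0],[0,-0.0228,0.0097,0,0,0,0],[0,-0.0228,0.0097,0,0,0,0],[0,-0.0228,0.0097,0,0,0,0],[0,-0.0228,0.0097,0,0,0,0],[0,0,0,0.0,0,0,0.178],[0,0,0,0.0,0,0,0.178],[0,0,0,0.0,0,0,0.178],[0,0,0,0.0,0,0,0.178],[0,0,0,0.0,0,0,0.178],[0,0,0,0.0,0,0,0.178],[0,0,0,0.0,0,0,0.178],[0,0,0,0.0,0,0,0.178],[0,0,0,0.0,0,0,0.178],[0,0,0,0.0,0,0,0.178],[0,0,0,0.0,0,0,0.178],[0,0,0,0.0,0,0,0.178]]}}

```text
clock: 6.58
tcp_pos: [0.5099, -0.3051, 0.4505]
orientation: [-0.0, 0.891, -0.455, -0.0]
wrist_force: [-0.0, 0.1, -0.7]
finger_gap: 0.0427
```

```bash
python3 - <<'E'
from h import *
from workcell import env
st=env.get_state();print(st["tau"].round(2),st["joint_pos"].round(3))
go(st,[.509,-.306,.36],toolR(-54))
t=env.read_camera("top");s=env.read_camera("side")
X=st["tcp_pos"]; print(proj(t,X),proj(s,X))
cv2.imwrite("pics/m2.png",np.hstack([crop(t,375,110,100,125,400,500),crop(s,340,130,100,125,400,500)]))
E
```

```text
[  0.   -51.5   27.64   0.     0.    -1.49] [-6.750e-01  4.170e-01  6.920e-01  1.846e+00  1.000e-03  1.840e+00]
shift [0.0002 0.0013 0.0905] turn [-0.0007  0.0004 -0.0019]
[[469.83095785 136.56358455]] [[394.69959042 132.5736123 ]]
```

View pics/m2.png

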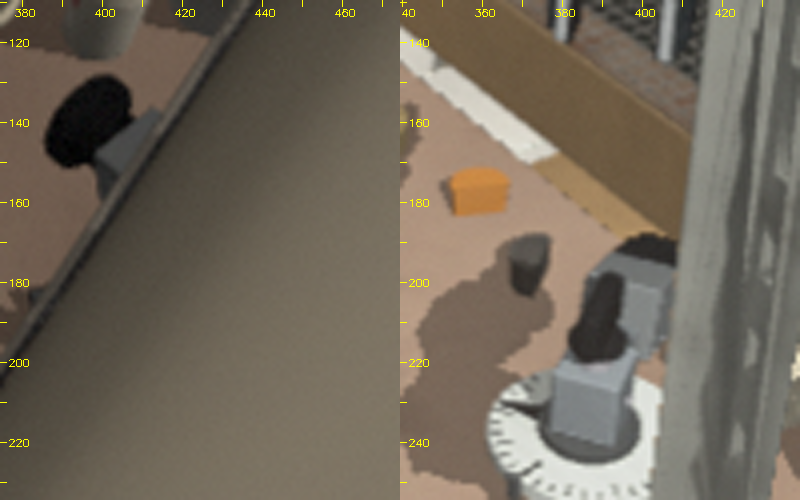

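Fingertips show at (380,138) and (407,143) in the side view, straddling the wing at (390,207). Going down to the knob.

{"fn": "carry_out", "kwargs": {"steps": [[0,0,0.001,0.04,0,0,0],[0,0,0,0.04,0,0,0],[0,0,0,0.04,0,0,0],[0,0,0,0.03,0,0,0],[0,0,0,0.02,0,0,0],[0,0,0,0.006,0,0,0],[0,0,0,0,0,0,0]]}}

```text
clock: 7.55
tcp_pos: [0.5086, -0.307, 0.2745]
orientation: [-0.0, 0.892, -0.452, -0.0]
wrist_force: [-0.2, -0.5, -0.3]
finger_gap: 0.0427
```

{"fn": "carry_out", "kwargs": {"steps": [[-0.5,0,0,0,0,0,0],[-0.6,0,0,0,0,0,0],[-0.7,0,0,0,0,0,0],[-1,0,0,0,0,0,0],[-1,0,0,0,0,0,0],[-1,0,0,0,0,0,0]], "grip_force": 30}}

```text
clock: 8.3
tcp_pos: [0.5105, -0.3096, 0.2758]
orientation: [0.001, 0.891, -0.453, 0.003]
wrist_force: [6.0, -5.9, 1.1]
finger_gap: 0.0135
```

```bash
python3 - <<'E'
from h import *
from workcell import env
st=env.get_state();print(st["ft_torque"].round(2),st["wrist_force"],st["tcp_pos"])
t=env.read_camera("top");s=env.read_camera("side")
cv2.imwrite("pics/m3.png",np.hstack([crop(t,375,110,100,125,400,500),crop(s,340,150,100,125,400,500)]))
E
```

```text
[-0.87 -1.01 -0.13] [ 6.00041214 -5.92383737  1.09716724] [ 0.51053284 -0.30964444  0.27581603]
```

{"fn": "carry_out", "kwargs": {"steps": [[-1,0.003,0,0,0,0,0],[-1,0,0,0,0,0,0]]}}

```text
clock: 8.65
tcp_pos: [0.5106, -0.3097, 0.2758]
orientation: [-0.0, 0.892, -0.453, 0.001]
wrist_force: [1.1, 1.2, 4.0]
finger_gap: 0.014
```

{"fn": "carry_out", "kwargs": {"steps": [[-1,0,0,0,0,0,-0.11],[-1,0,0,0,0,0,-0.11],[-1,0,0,0,0,0,-0.11],[-1,0,0,0,0,0,-0.11],[-1,0,0,0,0,0,-0.11],[-1,0,0,0,0,0,0]]}}

```text
clock: 9.4
tcp_pos: [0.5114, -0.3104, 0.2758]
orientation: [0.0, 0.981, -0.194, 0.002]
wrist_force: [4.4, -1.2, 6.0]
finger_gap: 0.0132
```

{"fn": "carry_out", "kwargs": {"steps": [[-1,0,0,0,0,0,-0.11],[-1,0,0,0,0,0,-0.11],[-1,0,0,0,0,0,-0.11],[-1,0,0,0,0,0,-0.11],[-1,0,0,0,0,0,-0.11],[-1,0,0,0,0,0,0],[-1,0,0,0,0,0,0]]}}

```text
clock: 10.28
tcp_pos: [0.5125, -0.3105, 0.2758]
orientation: [0.001, 0.997, 0.079, 0.003]
wrist_force: [8.3, -2.0, 3.2]
finger_gap: 0.0135
```

{"fn": "carry_out", "kwargs": {"steps": [[-0.4,0,0,0,0,0,0],[0,0,0,0,0,0,0],[0,0,0,0,0,0,0],[0,0,0,0,0,0,0],[0,0,0,-0.03,0,0,0],[0,0,0,-0.05,0,0,0],[0,0,0,-0.05,0,0,0],[0,0,0,-0.05,0,0,0],[0,0,-0.05,0,0,0,0],[0,0,-0.06,0,0,0,0],[0,0,-0.06,0,0,0,0],[0,0,-0.06,0,0,0,0],[0,0,-0.06,0,0,0,0],[0,0,-0.06,0,0,0,0]]}}

```text
clock: 12.02
tcp_pos: [0.4536, 0.0373, 0.4544]
orientation: [-0.0, 0.997, 0.08, 0.0]
wrist_force: [2.0, -0.2, -0.2]
finger_gap: 0.0425
```

```bash
python3 - <<'E'
from h import *
from workcell import env
st=env.get_state();print(st["tcp_pos"],st["joint_pos"].round(3))
t=env.read_camera("top");s=env.read_camera("side")
pickle.dump(t,open("pics/top4.pkl","wb"));pickle.dump(s,open("pics/side4.pkl","wb"))
cv2.imwrite("pics/m4.png",np.hstack([crop(t,380,130,80,100,480,600),np.vstack([crop(s,340,190,80,75,320,300),np.zeros((300,320,3),np.uint8)])]))
E
```

```text
[0.45362679 0.03729252 0.45442764] [-0.095  0.106  0.284  1.749  0.     1.317]
```

View pics/m4.png

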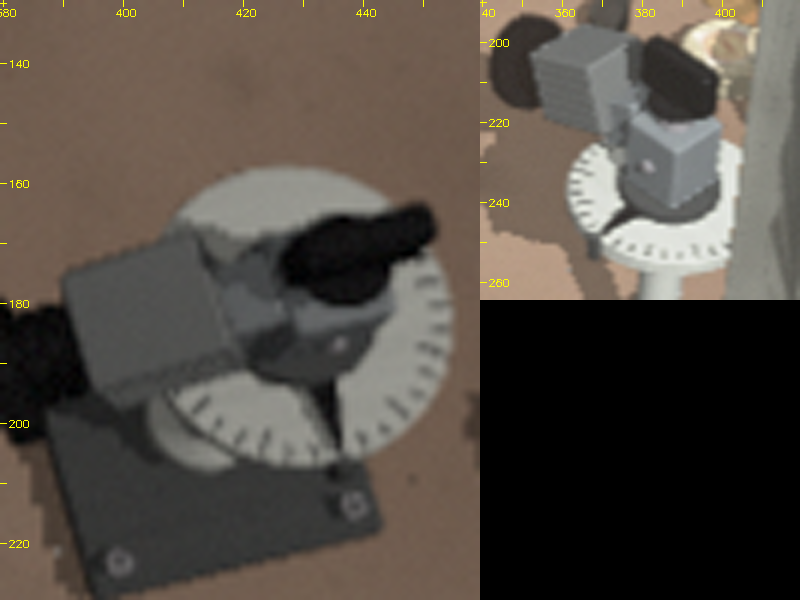

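The pointer's tip at (435.7,204) stands on the zero lug at (436.3,207) in the top view, and the knob is free. I'll check that with numbers and work out the grasp.

```bash
python3 - <<'E'
from h import *
np.set_printoptions(precision=4,suppress=True)
t=load("top4");t0=load("top0");s=load("side4")
A=np.array([.5098,-.307]);ang=lambda p:np.degrees(np.arctan2(-(p-A)[1],-(p-A)[0]))
g=t["color"].max(2).astype(float)
tip=[];
for y in range(196,206):
    xs=np.arange(428,443);w=np.clip(130-g[y,428:443],0,None);u=(w*xs).sum()/w.sum();p=onz(t,(u,y),.186)
    print(y,round(u,2),round(w.sum()),"r",round(np.linalg.norm(p[:2]-A),4),"ang",round(ang(p[:2]),2))
print("lug now",ang(onz(t,(436.4,207.5),.187)[:2]))
for z in(.045,.055,.07):
    a=onz(t0,(186.2,232.5),z);b=onz(t0,(274.3,204.8),z);print(z,a,b,(a+b)/2,np.linalg.norm(a-b),np.degrees(np.arctan2(*(a-b)[1::-1])))
ft=[onz(t,p,.012) for p in [(387.5,199),(394.5,228.5),(442.5,217.8)]];print("foot",ft,[np.degrees(np.arctan2(*(ft[i]-ft[1])[1::-1])) for i in (0,2)])
E
```

```text
196 433.42 541 r 0.0312 ang 8.34
197 433.63 499 r 0.0334 ang 7.98
198 433.76 462 r 0.0356 ang 7.43
199 434.01 404 r 0.0379 ang 7.3
200 434.47 329 r 0.0402 ang 7.82
201 434.69 308 r 0.0425 ang 7.6
202 435.54 287 r 0.045 ang 9.08
203 435.83 234 r 0.0473 ang 9.02
204 435.07 196 r 0.0491 ang 6.38
205 435.77 161 r 0.0515 ang 7.39
lug now 6.88620612631581
0.045 [0.4705 0.268  0.045 ] [0.5218 0.0478 0.045 ] [0.4961 0.1579 0.045 ] 0.22609417156743633 103.10835738847581
0.055 [0.4687 0.2648 0.055 ] [0.5194 0.0468 0.055 ] [0.4941 0.1558 0.055 ] 0.22385718834861057 103.1083573884758
0.07 [0.4659 0.2599 0.07  ] [0.5159 0.0452 0.07  ] [0.4909 0.1526 0.07  ] 0.220501713520372 103.1083573884758
foot [array([ 0.5198, -0.2424,  0.012 ]), array([ 0.4414, -0.2508,  0.012 ]), array([ 0.4585, -0.3766,  0.012 ])] [np.float64(6.1234722717268415), np.float64(-82.25139000873209)]
```

```bash
python3 - <<'E'
from h import *
from workcell import env
st=env.get_state();go(st,[.497,.1573,.053],toolR(14.3)); print(np.degrees(Ro.from_quat(st["orientation"][[1,2,3,0]]).as_rotvec()))
E
```

```text
shift [ 0.0627 -0.1074  0.4025] turn [-0.0012 -0.0013 -0.0825]
[-1.79293328e+02 -1.50133060e+01 -1.00312367e-01]
```

{"fn": "carry_out", "kwargs": {"steps": [[0,0.021,-0.036,0,0,0,0],[0,0.021,-0.036,0,0,0,0],[0,0.0207,-0.0354,0,0,0,0],[0,0,0,0,0,0,-0.0825],[0,0,0,0.05,0,0,0],[0,0,0,0.06,0,0,0],[0,0,0,0.06,0,0,0],[0,0,0,0.06,0,0,0],[0,0,0,0.06,0,0,0],[0,0,0,0.04,0,0,0],[0,0,0,0,0,0,0]]}}

```text
clock: 13.5
tcp_pos: [0.4965, 0.1506, 0.1213]
orientation: [0.0, 0.993, 0.121, -0.004]
wrist_force: [-0.2, -0.4, 0.4]
finger_gap: 0.0427
```

```bash
python3 - <<'E'
from h import *
from workcell import env
st=env.get_state();go(st,[.497,.1573,.053],toolR(14.3))
t=env.read_camera("top");s=env.read_camera("side")
print(proj(s,[[.497,.1573,.065]]))
cv2.imwrite("pics/m5.png",np.hstack([crop(s,220,120,110,110,600,600)]))
E
```

```text
shift [ 0.0026 -0.0063  0.0682] turn [-0.0006  0.0074 -0.008 ]
[[283.48163482 178.80327476]]
```

View pics/m5.png

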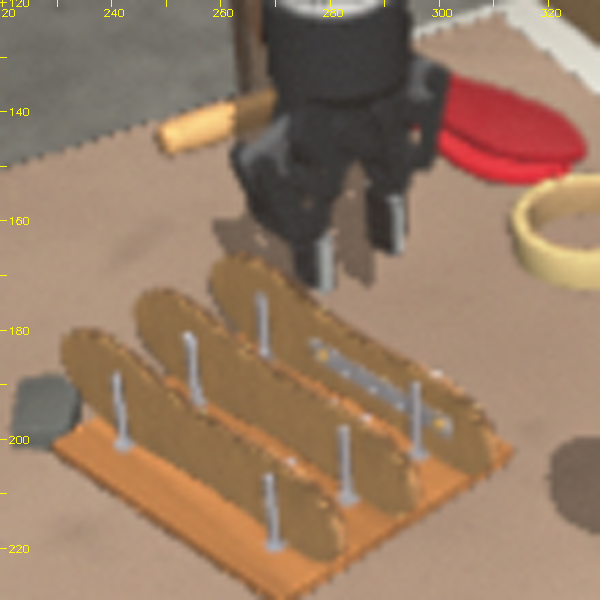

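The fingers, with tips at (278,172) and (293,165), straddle the far footbed. I'll correct the small offset, go down and grip.

{"fn": "carry_out", "kwargs": {"steps": [[0,0.0026,-0.0063,0,0,0.007,-0.008],[0,0,0,0,0,0,0],[0,0,0,0.03,0,0,0],[0,0,0,0.025,0,0,0],[0,0,0,0.013,0,0,0],[0,0,0,0,0,0,0]]}}

```text
clock: 14.35
tcp_pos: [0.5004, 0.1585, 0.0561]
orientation: [-0.0, 0.992, 0.125, 0.003]
wrist_force: [0.8, 0.3, -0.9]
finger_gap: 0.0426
```

```bash
python3 - <<'E'
from h import *
from workcell import env
st=env.get_state();print(st["wrist_force"]);go(st,[.497,.1573,.053],toolR(14.3))
E
```

```text
[ 0.78538726  0.25913732 -0.92195476]
shift [-0.0036  0.0004  0.0031] turn [-0.0001 -0.0061  0.001 ]
```

{"fn": "carry_out", "kwargs": {"steps": [[-0.3,0,0,0,0,0,0],[-0.5,0,0,0,0,0,0],[-0.65,0,0,0,0,0,0],[-0.75,0,0,0,0,0,0],[-1,0,0,0,0,0,0],[-1,0,0,0,0,0,0],[-1,0,0,0,0,0,0],[-1,0,0,0,0,0,0]], "grip_force": 35}}

```text
clock: 15.35
tcp_pos: [0.4966, 0.1577, 0.0561]
orientation: [0.0, 0.992, 0.125, -0.0]
wrist_force: [-9.7, -2.8, 8.2]
finger_gap: 0.0078
```

{"fn": "carry_out", "kwargs": {"steps": [[-1,-0.0035,0,0,0,-0.006,0],[-1,0,0,0,0,0,0],[-1,0,0,-0.01,0,0,0],[-1,0,0,-0.02,0,0,0],[-1,0,0,-0.03,0,0,0],[-1,0,0,-0.04,0,0,0],[-1,0,0,-0.04,0,0,0],[-1,0,0,-0.04,0,0,0],[-1,0,0,-0.02,0,0,0],[-1,0,0,0,0,0,0],[-1,0,0,0,0,0,0]], "grip_force": 50}}

```text
clock: 16.73
tcp_pos: [0.4971, 0.1576, 0.2557]
orientation: [-0.0, 0.992, 0.125, 0.0]
wrist_force: [0.4, 0.2, -1.3]
finger_gap: 0.0073
```

```bash
cat > tgt.py <<'E'
from h import *
A=np.array([.5122,-.3086]);yaw=98.7   # turning axis, camera direction
u=np.array([np.cos(np.radians(yaw)),np.sin(np.radians(yaw)),0]);k=np.radians(20)
ax=np.cos(k)*u-np.sin(k)*np.array([0,0,1.])          # optical axis
up=np.sin(k)*u+np.cos(k)*np.array([0,0,1.])
focus=np.array([*A,.205])+.12*u+.15*ax
y=np.cross(up,ax)
R=np.c_[ax,-y,-up]                                    # tool x = shank normal away from lens, tool z = -up
E
python3 - <<'E'
from tgt import *
from workcell import env
st=env.get_state();print(st["tcp_pos"],st["finger_gap"]);print("focus",focus,np.linalg.det(R))
tcp=focus+.011*up;print("tcp",tcp)
go(st,tcp,R);go(st,[tcp[0]+.0,tcp[1]+.08,.24],toolR(98.7))
E
```

```text
[0.49706009 0.15757985 0.25567138] 0.007339059567392075
focus [ 0.4727279  -0.05064867  0.15369698] 1.0
tcp [ 0.47215882 -0.04692974  0.1640336 ]
shift [-0.0749  0.192   0.0916] turn [-0.2562 -0.2841 -1.4561]
shift [-0.055   0.1145  0.0156] turn [ 5.0000e-04 -8.0000e-04 -1.4721e+00]
```

{"fn": "carry_out", "kwargs": {"steps": [[-1,0,0,0,0,0,-0.134],[-1,0,0,0,0,0,-0.134],[-1,0,0,0,0,0,-0.134],[-1,0,0,0,0,0,-0.134],[-1,0,0,0,0,0,-0.134],[-1,0,0,0,0,0,-0.134],[-1,0,0,0,0,0,-0.134],[-1,0,0,0,0,0,-0.134],[-1,0,0,0,0,0,-0.134],[-1,0,0,0,0,0,-0.134],[-1,0,0,0,0,0,-0.132],[-1,0,0,0,0,0,0],[-1,0,0,0,0,0,0]]}}

```text
clock: 18.35
tcp_pos: [0.4968, 0.1576, 0.2555]
orientation: [-0.0, 0.652, 0.758, -0.0]
wrist_force: [0.2, 0.2, 0.1]
finger_gap: 0.0074
```

```bash
python3 - <<'E'
from tgt import *
from workcell import env
st=env.get_state();print(st["joint_pos"].round(2))
go(st,focus+.011*up,R)
t=env.read_camera("top");s=env.read_camera("side")
pickle.dump(t,open("pics/top6.pkl","wb"));pickle.dump(s,open("pics/side6.pkl","wb"))
cv2.imwrite("pics/m6.png",np.vstack([cv2.resize(s["color"][60:340,180:480,::-1],(600,560))]))
E
```

```text
[ 0.15  0.21 -0.08  1.28  0.    0.  ]
shift [-0.1985 -0.0548  0.0914] turn [-0.0008 -0.3492 -0.0022]
```

View pics/m6.png

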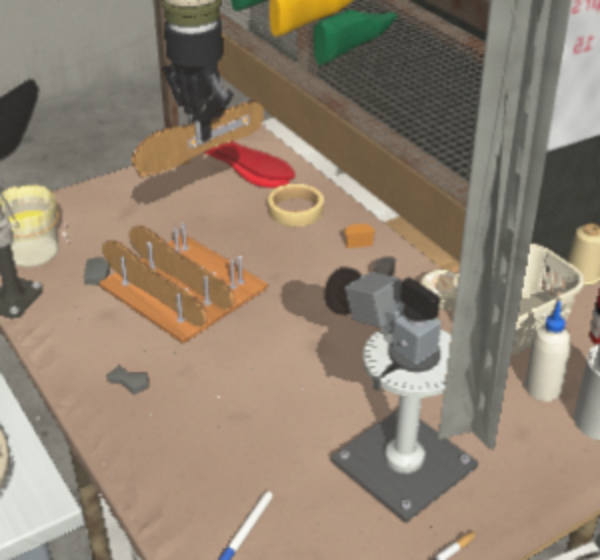

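The shank faces the camera and the two plain footbeds still stand in the rack. Now the tilt, then the approach.

{"fn": "carry_out", "kwargs": {"steps": [[-1,0,0,0,0,-0.0873,0],[-1,0,0,0,0,-0.0873,0],[-1,0,0,0,0,-0.0873,0],[-1,0,0,0,0,-0.0873,-0.002],[-1,0,0,0,0,0,0],[-1,0,0,0,0,0,0]]}}

```text
clock: 19.2
tcp_pos: [0.4971, 0.1577, 0.2563]
orientation: [0.132, 0.641, 0.748, -0.112]
wrist_force: [0.6, 0.1, -0.8]
finger_gap: 0.0069
```

```bash
python3 - <<'E'
from tgt import *
from workcell import env
st=env.get_state();print(st["joint_pos"].round(2))
go(st,focus+.011*up,R)
E
```

```text
[ 0.33  0.27 -0.03  1.33 -0.34  0.19]
shift [-0.1551 -0.056   0.1543] turn [ 0.0011 -0.0014  0.0012]
```

{"fn": "carry_out", "kwargs": {"steps": [[-1,-0.015,-0.0056,0.015,0,0,0],[-1,-0.0175,-0.0063,0.0175,0,0,0],[-1,-0.0175,-0.0063,0.0175,0,0,0],[-1,-0.0175,-0.0063,0.0175,0,0,0],[-1,-0.0175,-0.0063,0.0175,0,0,0],[-1,-0.0175,-0.0063,0.0175,0,0,0],[-1,-0.0175,-0.0063,0.0175,0,0,0],[-1,-0.015,-0.0056,0.0143,0,0,0],[-1,-0.01,-0.0035,0.01,0,0,0],[-1,-0.0101,-0.0035,0.01,0,0,0],[-1,0,0,0,0,0,0],[-1,0,0,0,0,0,0],[-1,0,0,0,0,0,0]]}}

```text
clock: 20.82
tcp_pos: [0.4725, -0.0467, 0.1646]
orientation: [0.132, 0.641, 0.748, -0.113]
wrist_force: [-0.1, 0.3, -0.3]
finger_gap: 0.0072
```

```bash
python3 - <<'E'
from tgt import *
from workcell import env
st=env.get_state();print(st["joint_pos"].round(2))
go(st,focus+.011*up,R)
t=env.read_camera("top");s=env.read_camera("side")
pickle.dump(t,open("pics/top7.pkl","wb"));pickle.dump(s,open("pics/side7.pkl","wb"))
print("focus px",proj(s,focus),proj(t,focus))
for e in(.1125,-.1125): print("end",proj(s,focus+e*y),proj(t,focus+e*y))
a=crop(s,230,130,200,150,480,360);b=crop(t,280,110,190,180,320,303);b=np.vstack([b,np.zeros((57,320,3),np.uint8)])
cv2.imwrite("pics/m7.png",np.hstack([a,b]))
E
```

```text
[-0.07  0.13 -0.45  0.91 -0.34 -0.24]
shift [ 0.     -0.0004  0.0006] turn [ 0.0018 -0.0001  0.0021]
focus px [[312.09461886 193.67127082]] [[313.85987978 211.88526146]]
end [[277.15918812 212.18914278]] [[325.75783472 261.3860402 ]]
end [[344.0318178  176.74570217]] [[302.60604004 165.09238225]]
```

View pics/m7.png

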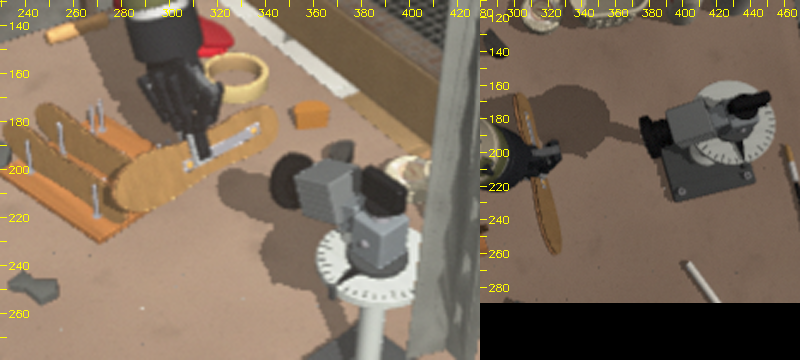

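The footbed's ends are at (277,211) and (344,174) in the side view and at (302,163) and (327,262) in the top view, close to the prediction. The shank faces the lens. One last numeric check, then hand in.

```bash
python3 - <<'E'
from tgt import *
from workcell import env
np.set_printoptions(precision=4,suppress=True)
t=load("top7");s=load("side7");L=np.array([*A,.205])+.12*u
c=t["color"].astype(int);m=((c.max(2)<45)).astype(np.uint8);r=np.zeros_like(m);r[175:205,375:400]=1
n,l,st,ce=cv2.connectedComponentsWithStats(m*r);k=1+st[1:,4].argmax();print("lens blob",st[k],ce[k],"pred",proj(t,L))
a,e1=tri(t,(302,164),s,(343.5,174));b,e2=tri(t,(326.5,261.5),s,(277,211.5))
print(a,b,e1,e2,"len",np.linalg.norm(a-b),"mid-focus",(a+b)/2-focus,"tilt",(a-b)[2]/.225,"sq",(a-b)/np.linalg.norm(a-b)@ax)
E
```

```text
lens blob [375 179  25  26 373] [385.1072 191.0643] pred [[377.7929 191.7372]]
[ 0.5833 -0.0325  0.1626] [ 0.3607 -0.0692  0.1573] 0.0009022446779396301 0.0002856216266819083 len 0.22561970390557842 mid-focus [-0.0007 -0.0002  0.0063] tilt 0.023200879833632875 sq 0.0025984488337949174
```

```bash
python3 - <<'E'
from workcell import env
s=env.get_state();print(s["clock"],abs(s["qvel"]).max(),s["finger_gap"]);print(env.hand_in())
E
```

```text
20.925 0.003003220534344913 0.007433664057791183
the job is handed in; nothing more can be done
None
```

I turned the camera back to zero by its wing knob and let go. Then I drew the shanked footbed (the far one) out of the rack. It is held in the air at the focus point with its shank to the lens. I handed in at 20.9 s with the arm still. `hand_in` gives no verdict.

What the last checks showed:

- **Camera:** the pointer reads about 7.7° against 6.9–7.3° for the zero mark in the top view, so it is at zero within about 0.02 rad.
- **Position:** the footbed's middle, found from its two ends in both views, is within 1 mm of the focus point in x and y. It came out about 6 mm high. The tool pose puts it within 1 mm. The two disagree by those 6 mm, perhaps because the end points were picked by eye on a rounded outline. I left it, as it is inside the 15 mm allowed.
- **Attitude:** the long side is about 0.02 rad off level and its direction is square to the lens axis within 0.01 rad. The 20° tilt itself I took from the tool pose only.
- **Lens:** its place was only partly checked. Its image row matched, but the column check was cut off by my search window and includes the barrel.
- **Plain footbeds:** both still stand in the rack in the last picture, but I did not measure their shift.

The black rod of the shoe holder seemed to lie in the arm's path. I passed it slowly, and joint 1's torque showed no contact.

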